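Line up the ramekins with the sprung gauge

ROBOT

A 6-joint arm with a two-finger parallel gripper is mounted at the origin on a cart in front of the work surface, level with it; the furniture and walls round the work are solid. World frame = base frame: x ahead of the robot, y to its left, z up, the work surface at z = 0. Lengths are in m, angles in rad, forces in N, time in s.
With the tool pointing down it reaches from about 0.3 to 0.95 m from the base axis. Payload 3.1 kg.
Tool frame: the origin (TCP) lies between the finger pads; the fingertips stand r.nose_length ahead of it and the grasp point (between the pads) is the TCP (r.nose_length is the distance from the TCP to the fingertips, in m); z points along the fingers, y is the direction in which the jaws open and shut (so a half turn about z gives the same grasp; the last joint's range is limited). The gripper opens to 85 mm and grips with 20 to 120 N. Pads are 22 mm wide; open, the fingers measure 114 mm over their backs; the gripper's body (76 mm by 85 mm) begins 54 mm behind the grasp point. The pads swing forward as they close: fully open they stand 13 mm farther back than shut.
Start: joints at [-1.403, 0.308, 1.634, -0, 1.2, -0.07], TCP at [0.147, -0.607, 0.25] pointing down, gripper open.
Joint ranges: [-3.06, 3.06], [-0.79, 1.96], [0.05, 2.63], [-1.19, 4.34], [0.05, 2.64], [-2.94, 2.94]. Speed limits (rad/s): [2.79, 2.79, 3.14, 3.14, 3.14, 3.14].

INTERFACE

Orientations are given as a unit quaternion [x, y, z, w].
In Python, from plant import sensors, imaging, job, r gives the robot as it stands.
- The arm moves only by the tool step_arm, never from a script. Its argument "rows" is a list of rows, each an object of numbers: "dx", "dy", "dz": the shift along the tool's x, y, z scaled (see below); "wx", "wy", "wz": the turn, a rotation vector about the tool's x, y, z scaled (see below); "claw": the gripper command: -1 is fully open, 1 is shut, values between are in proportion. In form: [{"dx": .., "dy": .., "dz": .., "wx": .., "wy": .., "wz": .., "claw": ..}, ...]. A call has 1 to 12 rows; each row is the pose to reach, as a shift and turn from the pose measured when the call began, along the tool's axes at that moment; what a row does not reach only later rows make up. The controller multiplies each number of a shift by 0.4 m and each number of a turn by pi/2 rad. A row lasts 1/8 s, in which the tool goes at most 62.5 mm and 10.7 degrees, less where a joint would pass 70% of its speed; a pose out of reach is approached as far as the arm can. A call with a number of a shift or a turn outside -1 to 1 is refused whole. A call with a gripper value outside its range is refused whole. The fingers move at their own pace and stop on an object; "squeeze" is the grip in N (left out, the last holds). Time passes only in rows, so rows that repeat a pose let the fingers close. It gives the time, the measured TCP pose, the force and the opening at its end, in the units of the state.
- sensors.get_obs(): the state, without advancing time (a new reading comes with each control period).
- imaging.read_camera(name): name is "side" or "top" or "wrist"; returns the picture (384x512x3 uint8, red, green, blue); there is no depth.
- imaging.camera_model(name): a dict with "fx", "fy", "cx", "cy" (pixels), "extrinsics" (4x4, takes a point from camera to world coordinates); the wrist camera has in their place "mount" (4x4, takes a point from camera to tool coordinates, whose origin is the TCP and whose axes are the flange's). Camera axes: x right, y down, z forward; pixel columns grow to the right and rows downward; lengths in m; the calibration is good to about 2 mm. A picture is of the moment at which its call begins: read the wrist's pose just before it. camera_model takes no time and is no camera call.
- job.finish_job(): hands the job in, once; it reports no verdict.
The state is a dict: "time": time; "joints": joint angles; "joint_vel": joint speeds; "effort": joint torques, N m; "position": TCP position; "orientation": TCP orientation; "force": force on the tool from outside, world axes, zero at the start; "ft_torque": the same for the moment, N m; "grip_width": finger opening in m.
Only numpy, scipy, OpenCV 4.12 (cv2) and the standard library are available. Lean on these libraries where they do the work, as an engineer would, in place of code of your own. Each camera call takes 0.05 s, during which the arm holds its last target. There are 200 camera calls.

TASK

Slide the ramekin that stands by itself back into the empty middle bay of the white bar, beside the other two. Then pull the sprung slide towards you by its upright tab until its pointer is level with the set clip and hold it there for a moment, so that the bar draws all three ramekins into a straight row at the clip. Ease the slide fully home again without letting it snap, leaving the ramekins standing in that row and the other things alone.

Things in the scene. Friction and masses are not known exactly. Their poses are not given: they have to be found in the camera images.
- gauge: steel line-up gauge fixed on the worktop: plate 280 x 360 x 6 mm. Origin on the worktop under it; +x away from the robot at yaw 0; plate x -150 to +130, y -180 to +180 mm. On its right side (y -135 mm) a spring rail 30 mm wide, top 24 mm above the worktop (end caps 32); outside it (y -151 to -177) a ruled ledge with a tick every 10 mm
- slide (a joint): pull of the sprung slide towards -x of the gauge, in m: 0 = home (against the stop), up to 0.12. The spring pulls it home with about 4 N at home and 8 N at 0.08. The slide is one piece: dark carriage on the rail, upright tab, white cross bar and pointer
- tab (a point): on the slide: the upright dark tab, 8 mm thick in x, 50 mm wide in y, its top 80 mm above the worktop; this point is on its middle plane, 65 mm above the worktop. Behind it (+x) fingers can hook in: carriage top 37 mm above the worktop, with a rib 8 mm wide and 46 mm high on it
- pointer (a point): on the slide: tip of the small dark pointer on the carriage's outer side, 31 mm above the worktop; it moves along the gauge's x
- bay_mid (a point): on the slide, axes as the gauge's: where the centre of a ramekin's underside stands when touching the bar in the empty middle bay (6 mm above the worktop). The white bar's face is 34 mm behind it (+x), bar top 31 mm above the worktop; fences 6 mm thick, 27 mm long part three bays 80 mm wide, centres at y -86, 0, +86 mm from here. Level with the pointer in x
- clip (a joint): setting of the black clip along the ruled ledge in m; stays where it is. The pointer is level with it at a pull of 0.045 + this value
- clip_mark (a point): inner end of the thin upright blade on top of the black set clip (22 mm wide) on the ruled ledge; axes as the gauge's. When the pointer is level with it, x of pointer and this point agree in the gauge's frame
- dish_a: ramekin (round ribbed dish, white, dark contents), 68 mm diameter, 38 mm high, 0.14 kg; origin at the centre of its underside, z up. Two of the three ramekins start in the outer bays, the third stands alone on the front part of the plate, any of them
- dish_b: ramekin, cream, as dish_a in size and origin
- dish_c: ramekin, cream, as dish_a in size and origin
- tin: bystander: food tin, 58 mm diameter, 72 mm high, origin at the centre of its underside
- timer: bystander: round kitchen timer, 74 mm diameter, 55 mm high, origin at the centre of its underside
- cap: bystander: black burner cap, 72 mm diameter, 20 mm high, origin at the centre of its underside
There are look-alikes about, which are no part of the job. Leave any green or turquoise look-alike of the dish_a alone.

How it is judged:
By the outcome, as a careful person would: the job done as asked, in the order asked, and still so for the second after the job is handed in, with the robot touching nothing.
It also fails if it takes over 45 s, if anything falls off the work surface, if the arm or the gripper's body presses on something with over 40 N, if the wrist force passes 120 N, or if a joint passes its speed limit or range.

## Working session

There is one attempt and no reset: what is moved stays moved. The work goes in short steps, Python scripts to look and compute and a tool call to move; the robot and the scene stay as the last step left them, time stands still between calls to the robot, and variables do not carry over. Pictures are saved under pics/ and viewed, about 8 in all and at most 12, crops included, and the job is handed in when it is done.

Besides the shell and the picture viewer there is one more tool, called after "Emit:" as name(argument=value, ...), one argument or row to a line, values as JSON. step_arm: Moves the arm, as the interface text tells. Shifts and turns lie within -1 to 1; 1 stands for 0.4 m of shift or pi/2 rad of turn. Its arguments: {"type":"object","properties":{"rows":{"type":"array"},"squeeze":{"type":"number"}},"required":["rows"]}

```bash
ls; mkdir -p pics
cat > h.py <<'E'
import numpy as np, cv2
from plant import sensors, imaging, job, r
from scipy.spatial.transform import Rotation as R
def shot(n,f):
    im=imaging.read_camera(n); cv2.imwrite('pics/'+f,im[:,:,::-1]); return im
def ext(n,obs=None):
    m=imaging.camera_model(n)
    if n!='wrist': return m,np.array(m['extrinsics'])
    o=obs or sensors.get_obs(); T=np.eye(4); T[:3,:3]=R.from_quat(o['orientation']).as_matrix(); T[:3,3]=o['position']
    return m,T@np.array(m['mount'])
def ray(n,u,v,z,obs=None):
    m,E=ext(n,obs); d=E[:3,:3]@np.array([(u-m['cx'])/m['fx'],(v-m['cy'])/m['fy'],1]); o=E[:3,3]
    return o+d*(z-o[2])/d[2]
def proj(n,p,obs=None):
    m,E=ext(n,obs); q=E[:3,:3].T@(np.array(p)-E[:3,3]); return np.array([m['fx']*q[0]/q[2]+m['cx'],m['fy']*q[1]/q[2]+m['cy']])
E
python3 - <<'E'
from h import *
a=shot('top','t0.png');b=shot('side','s0.png')
o=sensors.get_obs();print(o['time'],o['position'],o['orientation'],o['grip_width'],r.nose_length)
for n in('top','side'):
    m,E=ext(n);print(n,m['fx'],m['cx'],m['cy'],E.round(3).tolist())
    
cv2.imwrite('pics/both.png',cv2.resize(a,(800,600),interpolation=cv2.INTER_CUBIC)[:,:,::-1])
print(imaging.camera_model('wrist')['mount'])
E
```

```text
pics
0.1 [ 0.1470735  -0.6066932   0.24911188] [ 9.92941467e-01  1.18600370e-01 -3.86593680e-05 -1.09286238e-03] 0.08572573391340221 0.019
top 439.28614528030255 255.19257823262254 195.11160049670622 [[-0.021, -0.994, 0.104, 0.45], [-0.999, 0.018, -0.026, 0.026], [0.024, -0.105, -0.994, 1.178], [0.0, 0.0, 0.0, 1.0]]
side 432.66143064644115 250.2204070992557 199.40248266335746 [[-0.997, 0.031, -0.066, 0.64], [0.072, 0.572, -0.817, 0.924], [0.013, -0.82, -0.572, 0.701], [0.0, 0.0, 0.0, 1.0]]
[[-7.03021473e-04 -9.63085682e-01 -2.69194121e-01  6.75553254e-02]
 [ 9.99999425e-01 -4.59116529e-04 -9.69012665e-04  1.58485171e-04]
 [ 8.09650753e-04 -2.69194648e-01  9.63085451e-01 -1.22723112e-01]
 [ 0.00000000e+00  0.00000000e+00  0.00000000e+00  1.00000000e+00]]
```

View pics/both.png

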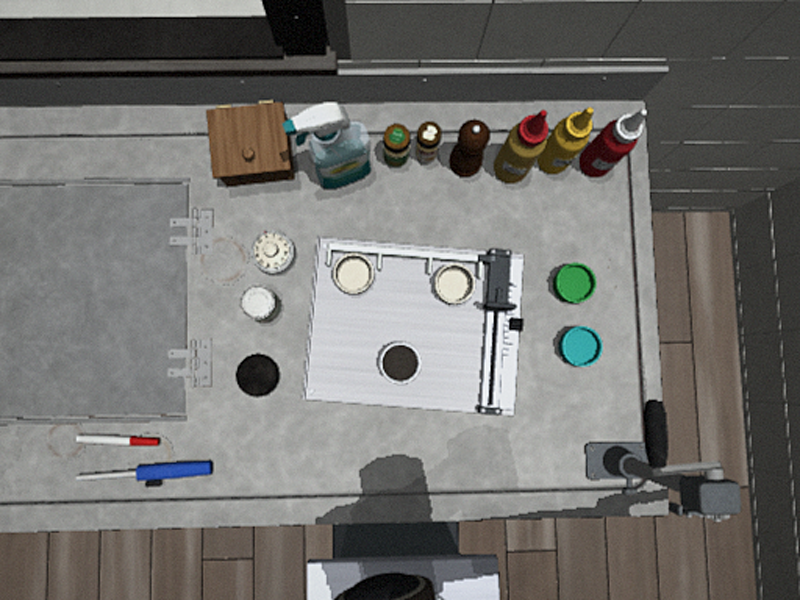

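View pics/s0.png

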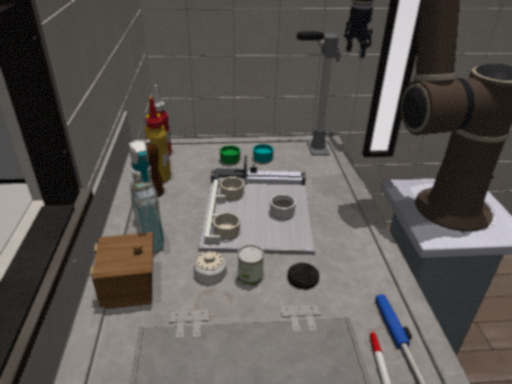

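The top view shows the gauge at about (305–523, 238–414) in the 800x600 picture. The white dish stands alone at (400,362), with cream dishes in the outer bays at (353,273) and (453,284). The tab is near (498,306) and the clip at (516,324). Next is an enlarged crop to measure from.

Run:
```python
from h import *
a=cv2.imread('pics/t0.png')
c=a[148:270,190:345]; cv2.imwrite('pics/crop.png',cv2.resize(c,None,fx=4.9,fy=4.9,interpolation=cv2.INTER_CUBIC))
# plate corners (800px image /1.5625) at z=6mm
for u,v in[(320,238),(523,255),(514,414),(304,399)]: print(ray('top',u*.64,v*.64,.006).round(4))
```

```text
[0.6912 0.1293 0.006 ]
[ 0.6554 -0.2225  0.006 ]
[ 0.3825 -0.1962  0.006 ]
[0.4155 0.1588 0.006 ]
```

View pics/crop.png

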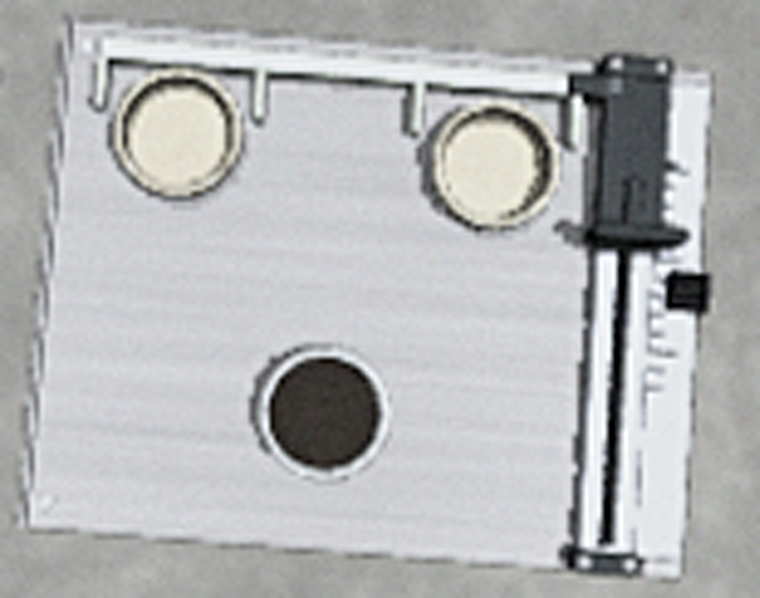

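```bash
cat >> h.py <<'E'
def c2(u,v,z): return ray('top',190+u/4.9-.4,148+v/4.9-.4,z)
E
python3 - <<'E'
from h import *
C=[c2(u,v,.006)[:2] for u,v in[(70,20),(712,72),(681,577),(22,528)]]
G=np.array([[.13,.18],[.13,-.18],[-.15,-.18],[-.15,.18]])
c=np.array(C);gm=G.mean(0);cm=c.mean(0);H=(G-gm).T@(c-cm);U,S,V=np.linalg.svd(H);Rm=(U@V).T
o=cm-Rm@gm;print('gauge',o,np.degrees(np.arctan2(Rm[1,0],Rm[0,0])),'resid mm',((G@Rm.T+o-c)*1e3).round(1).tolist())
for n,u,v,z in[('white',325,410,.044),('left',178,134,.044),('right',493,166,.044),('clip',687,292,.035),('clip',687,292,.03),('tabtop',640,236,.08),('barL',180,68,.031),('barR',490,92,.031),('fence2',259,122,.031),('fence3',413,134,.031)]:
    p=c2(u,v,z);print(n,z,p.round(4),(Rm.T@(p[:2]-o)).round(4))
E
```

```text
gauge [ 0.54690613 -0.03257562] -5.648227563193509 resid mm [[1.0, 2.0], [0.7, -1.4], [-1.6, -1.8], [-0.2, 1.3]]
white 0.044 [ 0.4746 -0.0034  0.044 ] [-0.0748  0.0219]
left 0.044 [0.6225 0.0716 0.044 ] [0.065  0.1111]
right 0.044 [ 0.6024 -0.0957  0.044 ] [ 0.0614 -0.0574]
clip 0.035 [ 0.5338 -0.1987  0.035 ] [ 0.0033 -0.1666]
clip 0.03 [ 0.5341 -0.1997  0.03  ] [ 0.0037 -0.1675]
tabtop 0.08 [ 0.5598 -0.1667  0.08  ] [ 0.026  -0.1322]
barL 0.031 [0.6605 0.0706 0.031 ] [0.1029 0.1138]
barR 0.031 [ 0.6445 -0.0967  0.031 ] [ 0.1034 -0.0542]
fence2 0.031 [0.6303 0.0285 0.031 ] [0.077 0.069]
fence3 0.031 [ 0.6223 -0.0544  0.031 ] [ 0.0772 -0.0143]
```

Run:
```python
from h import *
for u,v in[(585,443),(650,478),(615,460)]: print('base',ray('top',u*.64,v*.64,0).round(3))
print('side base',ray('side',320,150,0).round(3))
b=ray('top',615*.64,460*.64,0)
for z in(0,.1,.2,.3,.4,.5): 
  print(z,(proj('top',[b[0],b[1],z])/.64).round(0),proj('side',[b[0],b[1],z]).round(0), 'head@',ray('top',715*.64,495*.64,z).round(3),'knob',ray('top',655*.64,410*.64,z).round(3))
o=sensors.get_obs();print('tcp',proj('side',o['position']),o['joints'])
a=cv2.imread('pics/t0.png')[235:345,360:490];b=cv2.imread('pics/s0.png')[10:170,270:400]
cv2.imwrite('pics/post.png',np.hstack([cv2.resize(a,(400,338),interpolation=cv2.INTER_CUBIC),cv2.resize(b,(275,338),interpolation=cv2.INTER_CUBIC)]))
```

```text
base [ 0.331 -0.317  0.   ]
base [ 0.27  -0.425  0.   ]
base [ 0.301 -0.367  0.   ]
side base [ 0.301 -0.356  0.   ]
0 [615. 460.] [319. 149.] head@ [ 0.239 -0.534  0.   ] knob [ 0.383 -0.44   0.   ]
0.1 [637. 468.] [322. 122.] head@ [ 0.257 -0.487  0.1  ] knob [ 0.389 -0.401  0.1  ]
0.2 [663. 477.] [326.  92.] head@ [ 0.274 -0.439  0.2  ] knob [ 0.395 -0.361  0.2  ]
0.3 [695. 489.] [330.  60.] head@ [ 0.292 -0.392  0.3  ] knob [ 0.4   -0.322  0.3  ]
0.4 [735. 503.] [334.  26.] head@ [ 0.31  -0.344  0.4  ] knob [ 0.406 -0.282  0.4  ]
0.5 [788. 522.] [338. -12.] head@ [ 0.328 -0.297  0.5  ] knob [ 0.412 -0.242  0.5  ]
tcp [355.58140552  53.54246621] [-1.40271897e+00  3.08963453e-01  1.63510471e+00  3.24730299e-05
  1.19971137e+00 -6.96949682e-02]
```

View pics/post.png

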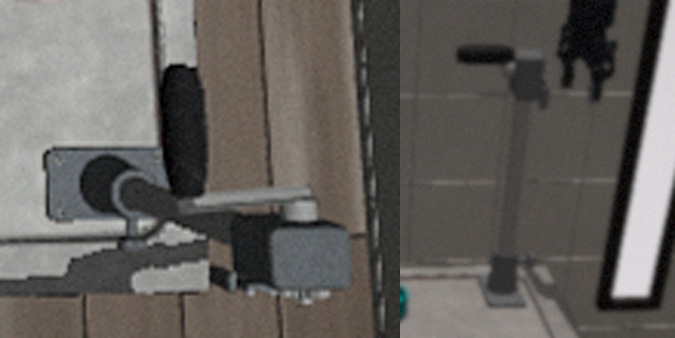

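The fixture is a post at about (0.30, -0.36), roughly 0.38 m high, with a handle. It stands between the arm and the work, so I'll go over it.

Emit:
step_arm(
  rows=[
    {"dz": -0.7, "claw": -0.3},
    {"dz": -0.7, "claw": -0.3},
    {"dz": -0.7, "claw": -0.3},
    {"dz": -0.7, "claw": -0.3},
    {"dz": -0.7, "claw": -0.3},
  ],
)

```text
$.rows[0]: bad value
```

Emit:
step_arm(
  rows=[
    {"dx": 0, "dy": 0, "dz": -0.7, "wx": 0, "wy": 0, "wz": 0, "claw": -0.1},
    {"dx": 0, "dy": 0, "dz": -0.7, "wx": 0, "wy": 0, "wz": 0, "claw": -0.1},
    {"dx": 0, "dy": 0, "dz": -0.7, "wx": 0, "wy": 0, "wz": 0, "claw": -0.1},
    {"dx": 0, "dy": 0, "dz": -0.7, "wx": 0, "wy": 0, "wz": 0, "claw": -0.1},
    {"dx": 0, "dy": 0, "dz": -0.7, "wx": 0, "wy": 0, "wz": 0, "claw": -0.1},
  ],
)

```text
time: 0.72
position: [0.1473, -0.6077, 0.5341]
orientation: [0.993, 0.119, 0.0, 0.002]
force: [-0.3, -0.2, 0.6]
grip_width: 0.0469
```

Emit:
step_arm(
  rows=[
    {"dx": 0.757, "dy": -0.863, "dz": 0, "wx": 0, "wy": 0, "wz": 0.214, "claw": -0.1},
    {"dx": 0.757, "dy": -0.863, "dz": 0, "wx": 0, "wy": 0, "wz": 0.214, "claw": -0.1},
    {"dx": 0.757, "dy": -0.863, "dz": 0, "wx": 0, "wy": 0, "wz": 0.214, "claw": -0.1},
    {"dx": 0.757, "dy": -0.863, "dz": 0, "wx": 0, "wy": 0, "wz": 0.214, "claw": -0.1},
    {"dx": 0.757, "dy": -0.863, "dz": 0, "wx": 0, "wy": 0, "wz": 0.214, "claw": -0.1},
    {"dx": 0.757, "dy": -0.863, "dz": 0, "wx": 0, "wy": 0, "wz": 0.214, "claw": -0.1},
    {"dx": 0.757, "dy": -0.863, "dz": 0, "wx": 0, "wy": 0, "wz": 0.214, "claw": -0.1},
    {"dx": 0.757, "dy": -0.863, "dz": 0, "wx": 0, "wy": 0, "wz": 0.214, "claw": -0.1},
    {"dx": 0.757, "dy": -0.863, "dz": 0, "wx": 0, "wy": 0, "wz": 0.214, "claw": -0.1},
  ],
)

```text
time: 1.85
position: [0.3606, -0.1995, 0.5322]
orientation: [0.999, -0.047, 0.0, 0.002]
force: [0.6, -0.1, 0.6]
grip_width: 0.0469
```

Emit:
step_arm(
  rows=[
    {"dx": 0.423, "dy": -0.334, "dz": 0.65, "wx": 0, "wy": 0, "wz": 0.002, "claw": -0.1},
    {"dx": 0.423, "dy": -0.334, "dz": 0.65, "wx": 0, "wy": 0, "wz": 0.002, "claw": -0.1},
    {"dx": 0.423, "dy": -0.334, "dz": 0.65, "wx": 0, "wy": 0, "wz": 0.002, "claw": -0.1},
    {"dx": 0.423, "dy": -0.334, "dz": 0.65, "wx": 0, "wy": 0, "wz": 0.002, "claw": -0.1},
    {"dx": 0.423, "dy": -0.334, "dz": 0.65, "wx": 0, "wy": 0, "wz": 0.002, "claw": -0.1},
    {"dx": 0.423, "dy": -0.334, "dz": 0.65, "wx": 0, "wy": 0, "wz": 0.002, "claw": -0.1},
    {"dx": 0.423, "dy": -0.334, "dz": 0.65, "wx": 0, "wy": 0, "wz": 0.002, "claw": -0.1},
  ],
)

```text
time: 2.72
position: [0.5404, -0.0842, 0.2687]
orientation: [0.999, -0.049, -0.003, 0.002]
force: [-0.3, -0.1, 0.9]
grip_width: 0.047
```

Run:
```python
from h import *
import json
o=sensors.get_obs();a=shot('wrist','w1.png');print(o['time'],o['position'],o['joints'])
json.dump({k:np.array(o[k]).tolist() for k in('position','orientation')},open('w1.json','w'))
cv2.imwrite('pics/w1b.png',cv2.resize(a,(800,600),interpolation=cv2.INTER_CUBIC)[:,:,::-1])
```

```text
2.725 [ 0.54043049 -0.08418858  0.26872288] [-0.23152721  0.14384508  1.79652105 -0.00514092  1.20615581  1.43882824]
```

View pics/w1b.png

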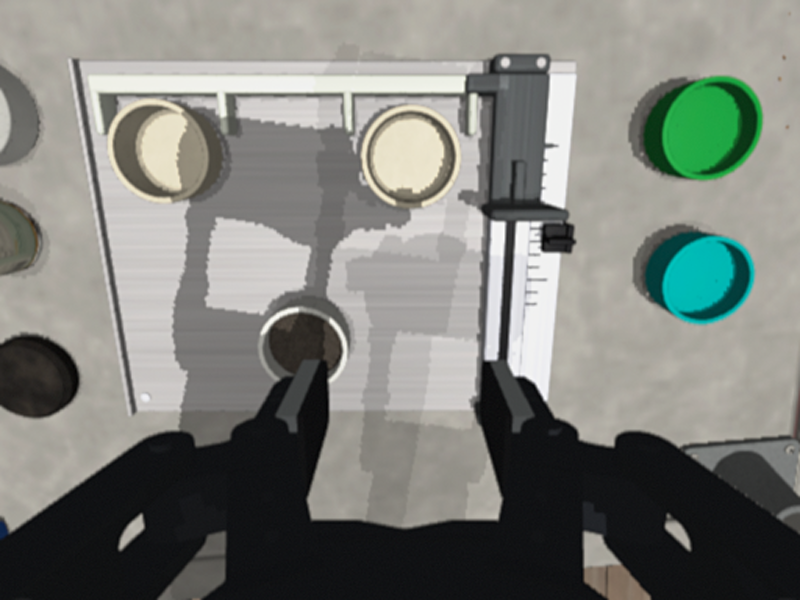

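The wrist view shows the bar's face along row 93, the inner fences at columns 223 and 348, the white dish at (304,340), the pointer at about (555,146) and the clip at (557,237).

```bash
cat >> h.py <<'E'
GO=np.array([.5469,-.0326]);GA=np.radians(-5.65);GR=np.array([[np.cos(GA),-np.sin(GA)],[np.sin(GA),np.cos(GA)]])
def g(p): return (GR.T@(np.array(p)[:2]-GO)).round(4)
def w(x,y): return (GO+GR@np.array([x,y])).round(4)
E
python3 - <<'E'
from h import *
import json
o=json.load(open('w1.json'))
for n,u,v,z in[('plTR',577,63,.006),('plTL',70,60,.006),('plBL',133,413,.006),('barL',160,94,.031),('barR',400,95,.031),('f2',223,132,.031),('f3',349,130,.031),('ptr',556,146,.031),('clip',557,237,.04),('clip',557,237,.03),('tab',525,208,.08),('tabL',484,208,.08),('tabR',568,210,.08),('white',305,339,.044),('L',158,151,.044),('R',410,155,.044)]:
    p=ray('wrist',u*.64,v*.64,z,o);print(n,p.round(4),g(p))
print(w(-.137,.023),w(.031,.027))
c=cv2.imread('pics/w1.png')[80:200,300:400];cv2.imwrite('pics/w1c.png',cv2.resize(c,None,fx=5,fy=5,interpolation=cv2.INTER_CUBIC))
E
```

```text
plTR [ 0.6593 -0.2212  0.006 ] [ 0.1304 -0.1766]
plTL [0.6966 0.138  0.006 ] [0.1321 0.1845]
plBL [0.4177 0.1629 0.006 ] [-0.1478  0.1818]
barL [0.6643 0.0686 0.031 ] [0.1069 0.1123]
barR [ 0.6478 -0.0931  0.031 ] [ 0.1064 -0.0502]
f2 [0.6361 0.031  0.031 ] [0.0825 0.0721]
f3 [ 0.6288 -0.0557  0.031 ] [ 0.0838 -0.015 ]
ptr [ 0.6042 -0.198   0.031 ] [ 0.0733 -0.159 ]
clip [ 0.5418 -0.1952  0.04  ] [ 0.0109 -0.1623]
clip [ 0.5399 -0.1981  0.03  ] [ 0.0093 -0.1654]
tab [ 0.5696 -0.1637  0.08  ] [ 0.0355 -0.1282]
tabL [ 0.5721 -0.1382  0.08  ] [ 0.0355 -0.1026]
tabR [ 0.5657 -0.1903  0.08  ] [ 0.0342 -0.1551]
white [ 0.4842 -0.0052  0.044 ] [-0.0651  0.0211]
L [0.6274 0.0725 0.044 ] [0.0698 0.1125]
R [ 0.6082 -0.0959  0.044 ] [ 0.0672 -0.057 ]
[0.4128 0.0038] [ 0.5804 -0.0088]
```

View pics/w1c.png

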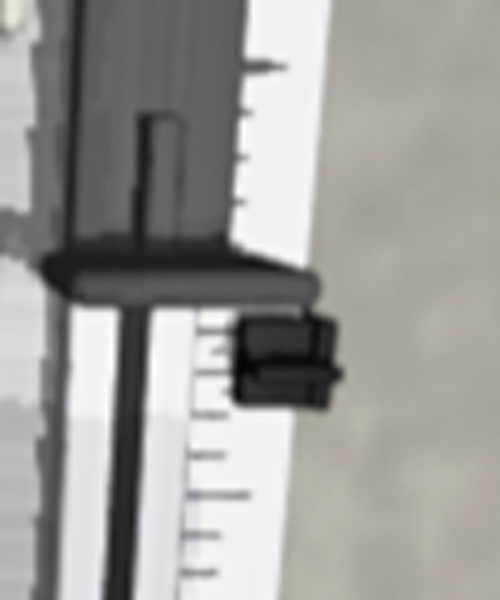

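Emit:
step_arm(
  rows=[
    {"dx": -0.339, "dy": -0.188, "dz": 0.35, "wx": 0, "wy": 0, "wz": 0, "claw": -0.1},
    {"dx": -0.339, "dy": -0.188, "dz": 0.35, "wx": 0, "wy": 0, "wz": 0, "claw": -0.1},
    {"dx": -0.339, "dy": -0.188, "dz": 0.35, "wx": 0, "wy": 0, "wz": 0, "claw": -0.1},
    {"dx": -0.339, "dy": -0.188, "dz": 0.35, "wx": 0, "wy": 0, "wz": 0, "claw": -0.1},
    {"dx": -0.339, "dy": -0.188, "dz": 0.45, "wx": 0, "wy": 0, "wz": 0, "claw": -0.1},
    {"dx": -0.339, "dy": -0.188, "dz": 0.5, "wx": 0, "wy": 0, "wz": 0, "claw": -0.1},
    {"dx": -0.339, "dy": -0.188, "dz": 0.55, "wx": 0, "wy": 0, "wz": 0, "claw": -0.1},
    {"dx": -0.339, "dy": -0.188, "dz": 0.57, "wx": 0, "wy": 0, "wz": 0, "claw": -0.1},
    {"dx": -0.339, "dy": -0.188, "dz": 0.57, "wx": 0, "wy": 0, "wz": 0, "claw": -0.1},
  ],
)

```text
time: 3.9
position: [0.4135, 0.0017, 0.0434]
orientation: [0.999, -0.05, -0.001, 0.002]
force: [-0.0, -0.1, -0.0]
grip_width: 0.0469
```

Run:
```python
from h import *
o=sensors.get_obs();a=shot('wrist','w2.png');b=shot('side','s2.png')
print(o['time'],o['position'],g(o['position']),o['orientation'])
cv2.imwrite('pics/w2b.png',np.vstack([a,cv2.resize(b[150:260,180:330],(512,375))[:216]])[:,:,::-1])
```

```text
3.9 [0.41349215 0.00168009 0.0433557 ] [-0.1361  0.021 ] [ 9.98765639e-01 -4.96075518e-02 -6.79406877e-04  2.41415828e-03]
```

View pics/w2b.png

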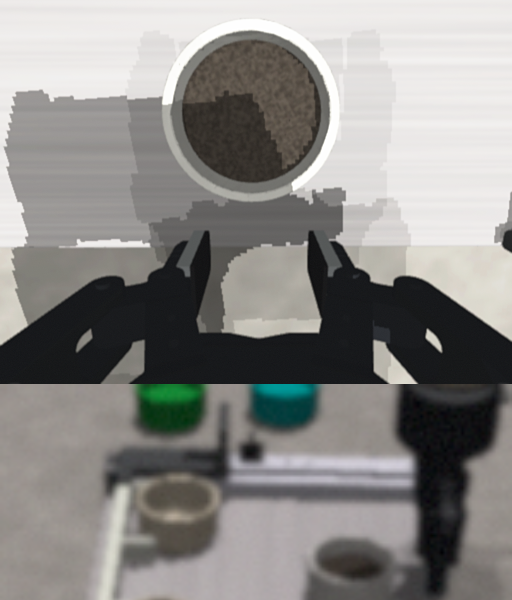

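Emit:
step_arm(
  rows=[
    {"dx": 0.03, "dy": -0.008, "dz": 0.015, "wx": 0, "wy": 0, "wz": 0, "claw": -0.1},
    {"dx": 0.07, "dy": -0.008, "dz": 0.015, "wx": 0, "wy": 0, "wz": 0, "claw": -0.1},
    {"dx": 0.1, "dy": -0.009, "dz": 0.015, "wx": 0, "wy": 0, "wz": 0, "claw": -0.1},
    {"dx": 0.14, "dy": -0.01, "dz": 0.015, "wx": 0, "wy": 0, "wz": 0, "claw": -0.1},
    {"dx": 0.18, "dy": -0.011, "dz": 0.015, "wx": 0, "wy": 0, "wz": 0, "claw": -0.1},
    {"dx": 0.22, "dy": -0.012, "dz": 0.015, "wx": 0, "wy": 0, "wz": 0, "claw": -0.1},
    {"dx": 0.26, "dy": -0.013, "dz": 0.015, "wx": 0, "wy": 0, "wz": 0, "claw": -0.1},
    {"dx": 0.3, "dy": -0.014, "dz": 0.015, "wx": 0, "wy": 0, "wz": 0, "claw": -0.1},
    {"dx": 0.33, "dy": -0.015, "dz": 0.015, "wx": 0, "wy": 0, "wz": 0, "claw": -0.1},
    {"dx": 0.36, "dy": -0.016, "dz": 0.015, "wx": 0, "wy": 0, "wz": 0, "claw": -0.1},
    {"dx": 0.38, "dy": -0.016, "dz": 0.015, "wx": 0, "wy": 0, "wz": 0, "claw": -0.1},
    {"dx": 0.39, "dy": -0.016, "dz": 0.015, "wx": 0, "wy": 0, "wz": 0, "claw": -0.1},
  ],
)

```text
time: 5.5
position: [0.5703, -0.0072, 0.0377]
orientation: [0.999, -0.049, -0.0, 0.002]
force: [-0.2, 0.4, 0.6]
grip_width: 0.0469
```

Run:
```python
from h import *
o=sensors.get_obs();a=shot('wrist','w3.png');b=shot('top','t3.png')
print(o['time'],o['position'],g(o['position']),o['orientation'],o['force'])
cv2.imwrite('pics/w3b.png',np.vstack([a,cv2.resize(b[148:230,190:345],(512,271))[:216]])[:,:,::-1])
```

```text
5.5 [ 0.5702784  -0.00716203  0.03770266] [0.0208 0.0276] [ 9.98777380e-01 -4.93758614e-02 -4.62770885e-05  2.40170218e-03] [-0.22730971  0.35082647  0.59169236]
```

View pics/w3b.png

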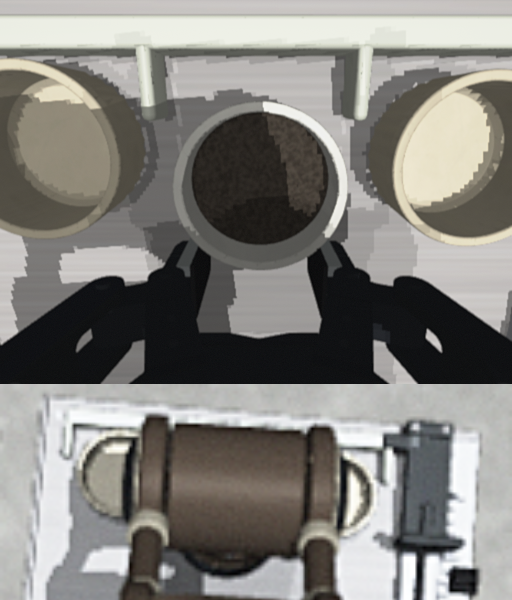

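Emit:
step_arm(
  rows=[
    {"dx": 0.01, "dy": -0.003, "dz": 0, "wx": 0, "wy": 0, "wz": 0, "claw": -0.1},
    {"dx": 0.02, "dy": -0.004, "dz": 0, "wx": 0, "wy": 0, "wz": 0, "claw": -0.1},
    {"dx": 0.028, "dy": -0.004, "dz": 0, "wx": 0, "wy": 0, "wz": 0, "claw": -0.1},
    {"dx": 0.034, "dy": -0.004, "dz": 0, "wx": 0, "wy": 0, "wz": 0, "claw": -0.1},
    {"dx": 0.034, "dy": -0.004, "dz": 0, "wx": 0, "wy": 0, "wz": 0, "claw": -0.1},
  ],
)

```text
time: 6.22
position: [0.5844, -0.007, 0.0378]
orientation: [0.999, -0.049, 0.0, 0.002]
force: [-0.5, 0.2, 0.7]
grip_width: 0.0468
```

No contact force on the bar yet, so I'll keep pushing in small steps.

Emit:
step_arm(
  rows=[
    {"dx": 0.005, "dy": 0, "dz": 0, "wx": 0, "wy": 0, "wz": 0, "claw": -0.1},
    {"dx": 0.008, "dy": 0, "dz": 0, "wx": 0, "wy": 0, "wz": 0, "claw": -0.1},
    {"dx": 0.008, "dy": 0, "dz": 0, "wx": 0, "wy": 0, "wz": 0, "claw": -0.1},
  ],
)

```text
time: 6.6
position: [0.5877, -0.0073, 0.0378]
orientation: [0.999, -0.049, 0.001, 0.002]
force: [-0.4, -0.8, -0.2]
grip_width: 0.0468
```

Run:
```python
from h import *
import json
o=sensors.get_obs();a=shot('wrist','w4.png')
json.dump({k:np.array(o[k]).tolist() for k in('position','orientation')},open('w4.json','w'))
print(o['time'],o['position'],g(o['position']),o['force'])
cv2.imwrite('pics/w4b.png',a[:,:,::-1])
```

```text
6.6 [ 0.58767933 -0.00729731  0.03781776] [0.0381 0.0292] [-0.42795741 -0.78163717 -0.2135563 ]
```

View pics/w4b.png

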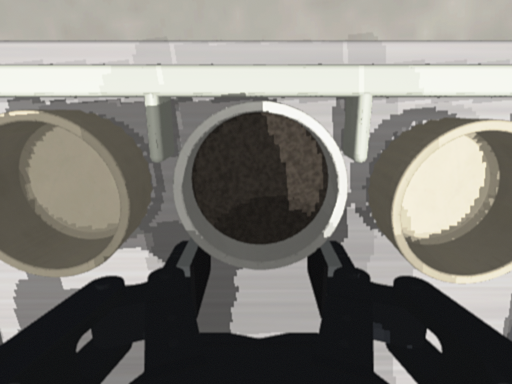

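Emit:
step_arm(
  rows=[
    {"dx": -0.05, "dy": 0, "dz": 0, "wx": 0, "wy": 0, "wz": 0, "claw": -0.1},
    {"dx": -0.06, "dy": 0, "dz": -0.1, "wx": 0, "wy": 0, "wz": 0, "claw": -0.1},
    {"dx": -0.05, "dy": 0.0, "dz": -0.25, "wx": 0, "wy": 0, "wz": 0, "claw": -0.1},
    {"dx": -0.02, "dy": 0.1, "dz": -0.325, "wx": 0, "wy": 0, "wz": -0.11, "claw": -0.1},
    {"dx": -0.02, "dy": 0.2, "dz": -0.325, "wx": 0, "wy": 0, "wz": -0.22, "claw": -0.1},
    {"dx": -0.02, "dy": 0.3, "dz": -0.325, "wx": 0, "wy": 0, "wz": -0.33, "claw": -0.1},
    {"dx": -0.02, "dy": 0.398, "dz": -0.325, "wx": 0, "wy": 0, "wz": -0.44, "claw": -0.1},
    {"dx": -0.02, "dy": 0.398, "dz": -0.325, "wx": 0, "wy": 0, "wz": -0.56, "claw": -0.1},
    {"dx": -0.02, "dy": 0.398, "dz": -0.325, "wx": 0, "wy": 0, "wz": -0.67, "claw": -0.1},
    {"dx": -0.02, "dy": 0.398, "dz": -0.325, "wx": 0, "wy": 0, "wz": -0.78, "claw": -0.1},
    {"dx": -0.02, "dy": 0.398, "dz": -0.325, "wx": 0, "wy": 0, "wz": -0.9, "claw": -0.1},
    {"dx": -0.02, "dy": 0.398, "dz": -0.325, "wx": 0, "wy": 0, "wz": -1.0, "claw": -0.1},
  ],
)

```text
time: 8.15
position: [0.564, -0.1644, 0.1688]
orientation: [0.739, 0.673, -0.001, 0.002]
force: [-0.3, 0.5, 0.4]
grip_width: 0.0471
```

Run:
```python
from h import *
import json
o=sensors.get_obs();a=shot('wrist','w5.png');t=shot('top','t5.png')
json.dump({k:np.array(o[k]).tolist() for k in('position','orientation')},open('w5.json','w'))
print(o['time'],o['position'],g(o['position']),o['orientation'],o['joints'][5],'tool axis tip px',proj('wrist',[o['position'][0],o['position'][1],.08]))
cv2.imwrite('pics/w5b.png',np.vstack([a,cv2.resize(t[148:230,190:345],(512,271))[:216]])[:,:,::-1])
```

```text
8.15 [ 0.56403998 -0.16440915  0.16876328] [ 0.03   -0.1295] [ 0.73940942  0.67325056 -0.00107893  0.00249728] -0.25943331265216724 tool axis tip px [259.2735393  201.54233681]
```

View pics/w5b.png

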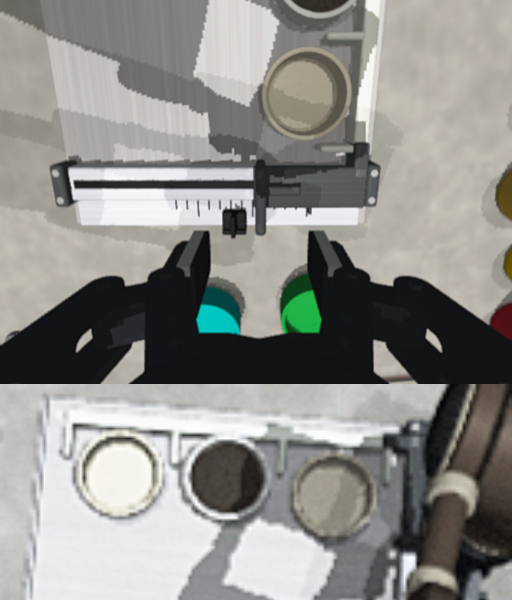

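The tab's top, at about (260,197), lies on the tool axis (259,201), and all three dishes are in their bays. I'll go down and grip.

Emit:
step_arm(
  squeeze=30,
  rows=[
    {"dx": 0, "dy": 0, "dz": 0.12, "wx": 0, "wy": 0, "wz": 0, "claw": -0.1},
    {"dx": 0, "dy": 0, "dz": 0.2, "wx": 0, "wy": 0, "wz": 0, "claw": -0.1},
    {"dx": 0, "dy": 0, "dz": 0.235, "wx": 0, "wy": 0, "wz": 0, "claw": -0.1},
    {"dx": 0, "dy": 0, "dz": 0.235, "wx": 0, "wy": 0, "wz": 0, "claw": -0.1},
    {"dx": 0, "dy": 0, "dz": 0.235, "wx": 0, "wy": 0, "wz": 0, "claw": 0.3},
    {"dx": 0, "dy": 0, "dz": 0.235, "wx": 0, "wy": 0, "wz": 0, "claw": 0.6},
    {"dx": 0, "dy": 0, "dz": 0.235, "wx": 0, "wy": 0, "wz": 0, "claw": 1},
    {"dx": 0, "dy": 0, "dz": 0.235, "wx": 0, "wy": 0, "wz": 0, "claw": 1},
  ],
)

```text
time: 9.25
position: [0.5654, -0.1652, 0.0762]
orientation: [0.741, 0.671, -0.0, 0.004]
force: [-0.7, 0.0, 5.5]
grip_width: 0.0071
```

Run:
```python
from h import *
import json
o=sensors.get_obs();print(o['time'],o['position'],g(o['position']),o['force'],o['grip_width'])
q=json.load(open('w5.json'))
print('ptr',g(ray('wrist',309,210,.031,q)))
for z in(.03,.035,.04,.045):print(z,'clip mid',g(ray('wrist',234,222,z,q)),'inner',g(ray('wrist',234,210,z,q)))
```

```text
9.25 [ 0.56541288 -0.16524483  0.07620605] [ 0.0315 -0.1302] [-0.71777943  0.02518217  5.50421031] 0.0070500766511500295
ptr [ 0.0737 -0.153 ]
0.03 clip mid [ 0.0082 -0.1648] inner [ 0.0084 -0.1536]
0.035 clip mid [ 0.0086 -0.1628] inner [ 0.0087 -0.1518]
0.04 clip mid [ 0.009  -0.1608] inner [ 0.0091 -0.15  ]
0.045 clip mid [ 0.0093 -0.1589] inner [ 0.0095 -0.1483]
```

Emit:
step_arm(
  rows=[
    {"dx": 0, "dy": -0.005, "dz": -0.008, "wx": 0, "wy": 0, "wz": 0, "claw": 1},
    {"dx": 0, "dy": -0.015, "dz": -0.008, "wx": 0, "wy": 0, "wz": 0, "claw": 1},
    {"dx": 0, "dy": -0.03, "dz": -0.008, "wx": 0, "wy": 0, "wz": 0, "claw": 1},
    {"dx": 0, "dy": -0.045, "dz": -0.008, "wx": 0, "wy": 0, "wz": 0, "claw": 1},
    {"dx": 0, "dy": -0.06, "dz": -0.008, "wx": 0, "wy": 0, "wz": 0, "claw": 1},
    {"dx": 0, "dy": -0.075, "dz": -0.008, "wx": 0, "wy": 0, "wz": 0, "claw": 1},
    {"dx": 0, "dy": -0.09, "dz": -0.008, "wx": 0, "wy": 0, "wz": 0, "claw": 1},
    {"dx": 0, "dy": -0.105, "dz": -0.008, "wx": 0, "wy": 0, "wz": 0, "claw": 1},
    {"dx": 0, "dy": -0.12, "dz": -0.008, "wx": 0, "wy": 0, "wz": 0, "claw": 1},
    {"dx": 0, "dy": -0.132, "dz": -0.008, "wx": 0, "wy": 0, "wz": 0, "claw": 1},
    {"dx": 0, "dy": -0.14, "dz": -0.008, "wx": 0, "wy": 0, "wz": 0, "claw": 1},
    {"dx": 0, "dy": -0.145, "dz": -0.008, "wx": 0, "wy": 0, "wz": 0, "claw": 1},
  ],
)

```text
time: 10.75
position: [0.5078, -0.1595, 0.0764]
orientation: [0.741, 0.671, 0.0, 0.005]
force: [8.8, -2.9, -19.9]
grip_width: 0.0073
```

Run:
```python
from h import *
import json
o=sensors.get_obs();a=shot('wrist','w6.png');t=shot('top','t6.png')
json.dump({k:np.array(o[k]).tolist() for k in('position','orientation')},open('w6.json','w'))
print(o['time'],o['position'],g(o['position']),o['orientation'],o['force'],o['grip_width'])
cv2.imwrite('pics/w6b.png',np.vstack([a,cv2.resize(t[148:230,190:345],(512,271))[:216]])[:,:,::-1])
```

```text
10.75 [ 0.50781112 -0.15953633  0.0763724 ] [-0.0264 -0.1302] [7.41347834e-01 6.71105234e-01 1.48478097e-04 4.59697213e-03] [  8.79157061  -2.87818944 -19.86665839] 0.007306215480375118
```

View pics/w6b.png

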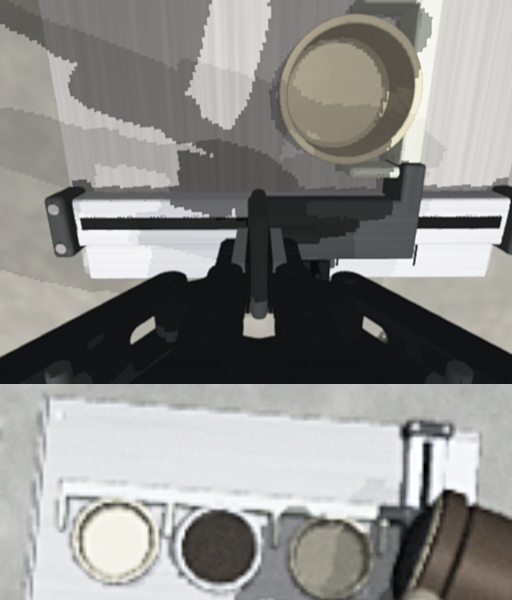

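Run:
```python
from h import *
import json
q=json.load(open('w6.json'));q1=json.load(open('w1.json'))
W=lambda x,y,z:[*w(x,y),z]
for y in(-.151,-.16):print('ptr exp',proj('wrist',W(.0737-.0579,y,.031),q).round(1))
for z in(.03,.035,.045):print('clip exp',z,proj('wrist',W(.0088,-.152,z),q).round(1),proj('wrist',W(.0088,-.166,z),q).round(1))
print('w1 ptr',g(ray('wrist',357,93.6,.031,q1)))
for z in(.03,.035,.04,.045):print('w1 clip inner',z,g(ray('wrist',347.5,154.8,z,q1)))
m=cv2.cvtColor(cv2.imread('pics/w6.png'),cv2.COLOR_BGR2GRAY)
print('cols',list(range(302,346)))
for v in range(252,284): print(v,' '.join('%3d'%x for x in m[v,302:346]))
```

```text
ptr exp [331.1 257.6]
ptr exp [330.1 271.3]
clip exp 0.03 [318.7 258.4] [317.5 279.4]
clip exp 0.035 [320.4 262.6] [319.1 284. ]
clip exp 0.045 [323.9 271.6] [322.5 294.1]
w1 ptr [ 0.0736 -0.1597]
w1 clip inner 0.03 [ 0.0062 -0.1548]
w1 clip inner 0.035 [ 0.007  -0.1534]
w1 clip inner 0.04 [ 0.0079 -0.1519]
w1 clip inner 0.045 [ 0.0087 -0.1505]
cols [302, 303, 304, 305, 306, 307, 308, 309, 310, 311, 312, 313, 314, 315, 316, 317, 318, 319, 320, 321, 322, 323, 324, 325, 326, 327, 328, 329, 330, 331, 332, 333, 334, 335, 336, 337, 338, 339, 340, 341, 342, 343, 344, 345]
252  75  75  75  75  76  76  75  75  75  75  75  75  75  75  75  76  75  75  74  74  74  74  74  75  75  74  74  74  74  74  73  74  73  74  74  74  75  74  74  74  74  74  74  74
253  76  75  75  76  76  75  76  75  75  75  75  75  76  75  74  74  76  74  75  75  74  74  74  75  75  75  74  75  74  75  75  75  74  74  74  74  74  74  74  74  74  74  74  74
254  76  75  75  75  75  74  75  74  74  75  74  74  75  74  75  75  74  73  74  74  73  74  74  74  75  74  73  74  74  74  74  74  74  74  74  74  74  74  73  74  74
[... 4532 characters left out ...]
  18  19  19  21  19  19  19  19  21  19  19  19  17  20  20  20  20  22  23  24  24  22  38  69  73  39  18  17  19  19  22  18  19  20  20  19  19  23  23  26
281  18  19  19  20  20  22  20  20  18  20  18  17  19  20  20  17  19  19  16  18  19  20  18  18  19  19  24  40  42  24  18  20  20  19  18  18  21  17  18  18  21  21  23  22
282  19  19  20  18  21  18  20  17  20  19  20  20  20  20  19  19  22  19  21  19  19  18  18  19  20  18  18  23  22  17  17  21  19  18  19  19  19  18  19  21  22  19  20  25
283  19  19  20  18  19  19  20  19  19  20  20  19  19  19  18  22  18  20  20  19  21  20  19  20  18  18  18  17  17  17  19  17  20  18  18  20  21  18  19  19  19  20  20  21
```

Run:
```python
from h import *
m=cv2.cvtColor(cv2.imread('pics/w5.png'),cv2.COLOR_BGR2GRAY)
print('w5 cols 218..250')
for v in range(200,242,2): print(v,' '.join('%3d'%x for x in m[v,218:251]))
print('ptr 302..315')
for v in range(204,218,2): print(v,' '.join('%3d'%x for x in m[v,302:316]))
m=cv2.cvtColor(cv2.imread('pics/w1.png'),cv2.COLOR_BGR2GRAY)
print('w1 cols 344..370 step 2')
for v in range(138,166): print(v,' '.join('%3d'%x for x in m[v,344:372:2]))
print('ptr')
for v in range(89,99): print(v,' '.join('%3d'%x for x in m[v,347:362]))
```

```text
w5 cols 218..250
200 200 148 157 202 212 210 210 208 208 209 210 194 142 154 197 207 207 206 207 207 208 207 188 143 161 201 208 207 208 207 205 207 205
202 202 110 123 202 218 215 214 214 214 216 217 194 107 130 206 219 217 211 209 215 218 216 186 105 143 207 219 217 216 216 216 217 216
204 204 111 119 203 219 216 216 215 217 217 220 203 114 129 206 222 208 146 136 197 214 215 193 110 143 209 219 216 216 215 215 217 216
206 208 114 115 206 224 222 216 184 179 215 228 210 117 129 212 229 213 145 106 113 119 149 180 109 136 205 215 208 217 219 219 220 219
208 211 129 121 210 226 210 186 124 111 160 175 161  90  98 161 172 160 136 107  99 100 104 102  55  67 109 113 140 211 224 221 222 224
210 227 218 216 229 190 105  49  29  23  25  26  24  12  13  23  26  26  26  26  26  27  27  25  15  16  25  27  91 180 214 216 215 215
212 229 230 233 222 125  38  22  27  27  27  27  28  29  20  13  12  13  10  10  16  21  27  30  29  29  26  19  37 121 204 218 217 216
214 228 229 233 222 121  38  41  47  44  45  44  46  42  27  14  11  11  12  23  33  37  42  45  43  45  42  29  29 113 202 216 215
[... 3843 characters left out ...]
73 178
165 242 242 241 241 241 241 243 205 166 169 169 171 173 177
ptr
89  87 126 224 246 244 243 242 242 241 241 241 241 241 241 241
90  88 129 223 245 244 242 242 243 243 242 242 241 241 241 241
91  88 112 182 205 206 205 210 231 241 241 240 241 241 241 241
92  89  91 120 128 127 123 132 167 195 204 222 239 241 241 241
93  90  85  92  93  92  93 102 126 144 154 198 236 242 241 241
94  93 106 131 139 143 152 171 202 212 213 226 240 242 241 241
95  93 134 198 215 223 228 232 241 242 241 241 241 241 241 241
96  95 154 235 242 243 243 242 243 243 242 241 241 241 241 241
97  96 167 240 245 243 242 242 241 241 241 241 241 241 241 241
98 102 179 242 244 242 241 241 241 241 241 241 241 241 241 241
```

Run:
```python
from h import *
import json
q={k:json.load(open(k+'.json')) for k in('w1','w5','w6')}
def tri(obs):
    A=np.zeros((3,3));b=np.zeros(3)
    L=[]
    for k,u,v in obs:
        m,E=ext('wrist',q[k]);d=E[:3,:3]@np.array([(u-m['cx'])/m['fx'],(v-m['cy'])/m['fy'],1]);d/=np.linalg.norm(d)
        P=np.eye(3)-np.outer(d,d);A+=P;b+=P@E[:3,3];L.append((P,E[:3,3]))
    x=np.linalg.solve(A,b);return g(x),x[2].round(4),[np.linalg.norm(P@(x-o)).round(4) for P,o in L]
B=[('w1',351,154.5),('w5',232.7,217),('w6',317,273.3)]
print(tri(B));print(tri(B[1:]));print(tri([B[0],B[2]]));print(tri(B[:2]))
for k,u,v in B: print(k,[(z,g(ray('wrist',u,v,z,q[k]))) for z in(.04,.044,.048)])
print('ptr home',g(ray('wrist',357,93,.031,q['w1'])),g(ray('wrist',309.6,213,.031,q['w5'])),'w6',g(ray('wrist',331.5,267,.031,q['w6'])))
```

```text
(array([ 0.0074, -0.1576]), np.float64(0.0362), [np.float64(0.0006), np.float64(0.0003), np.float64(0.0007)])
(array([ 0.0073, -0.1585]), np.float64(0.0352), [np.float64(0.0004), np.float64(0.0004)])
(array([ 0.0072, -0.1574]), np.float64(0.0365), [np.float64(0.0006), np.float64(0.0006)])
(array([ 0.0082, -0.1558]), np.float64(0.0408), [np.float64(0.0003), np.float64(0.0003)])
w1 [(0.04, array([ 0.0082, -0.1558])), (0.044, array([ 0.0089, -0.1546])), (0.048, array([ 0.0096, -0.1534]))]
w5 [(0.04, array([ 0.0079, -0.1563])), (0.044, array([ 0.0083, -0.1548])), (0.048, array([ 0.0086, -0.1533]))]
w6 [(0.04, array([ 0.0061, -0.1559])), (0.044, array([ 0.0053, -0.1536])), (0.048, array([ 0.0044, -0.1512]))]
ptr home [ 0.0742 -0.1597] [ 0.0744 -0.1558] w6 [ 0.0165 -0.1571]
```

Emit:
step_arm(
  rows=[
    {"dx": 0, "dy": -0.006, "dz": 0, "wx": 0, "wy": 0, "wz": 0, "claw": 1},
    {"dx": 0, "dy": -0.013, "dz": 0, "wx": 0, "wy": 0, "wz": 0, "claw": 1},
    {"dx": 0, "dy": -0.019, "dz": 0, "wx": 0, "wy": 0, "wz": 0, "claw": 1},
    {"dx": 0, "dy": -0.023, "dz": 0, "wx": 0, "wy": 0, "wz": 0, "claw": 1},
    {"dx": 0, "dy": -0.023, "dz": 0, "wx": 0, "wy": 0, "wz": 0, "claw": 1},
    {"dx": 0, "dy": -0.023, "dz": 0, "wx": 0, "wy": 0, "wz": 0, "claw": 1},
  ],
)

```text
time: 11.6
position: [0.5011, -0.1589, 0.0763]
orientation: [0.742, 0.671, 0.002, 0.007]
force: [9.3, -0.3, -9.5]
grip_width: 0.0077
```

Run:
```python
from h import *
o=sensors.get_obs();a=shot('wrist','w7.png');shot('top','t7.png')
print(o['time'],o['position'],g(o['position']),o['force'],o['grip_width'])
qq={k:np.array(o[k]) for k in('position','orientation')}
for z,p in((.031,(.0074,-.157)),(.037,(.0074,-.157))):print('expect at clip x',z,proj('wrist',[*w(*p),z],qq))
m=cv2.cvtColor(a,cv2.COLOR_RGB2GRAY)
print('cols 300..345')
for v in range(256,284,1): print(v,' '.join('%3d'%x for x in m[v,306:346]))
```

```text
11.6 [ 0.50114086 -0.15890903  0.07631215] [-0.0331 -0.1302] [ 9.28258594 -0.27468234 -9.54466216] 0.007724231284493665
expect at clip x 0.031 [327.01036505 266.56369193]
expect at clip x 0.037 [329.32107093 271.8594648 ]
cols 300..345
256  74  72  73  74  73  73  74  73  74  75  75  75  75  75  74  73  73  73  73  73  73  73  74  74  73  73  73  73  73  73  73  72  74  73  72  70  70  69  69  71
257  74  76  74  75  75  74  74  74  75  79  80  80  80  81  80  75  73  73  74  73  73  73  73  72  72  72  71  73  72  71  71  72  69  68  73  73  72  72  73  73
258  69  73  73  73  73  72  73  73  73  75  77  77  78  77  75  70  68  67  68  68  68  66  64  63  69  74  74  73  71  64  62  62  55  75 120 128 126 126 124 100
259  48  51  53  52  53  52  52  52  52  54  53  54  54  54  52  47  44  45  47  46  49  52  46  51  68  83  85  80  62  45  42  38  35  97 187 212 211 213 202 140
260  21  21  25  27  27  26  25  27  26  26  26  26  26  26  24  21  19  19  19  20  28  34  34  44  73  90  91  84  53  28  23  20  17  86 186 238 240 240 239 176
261  14  15  19  22  23  23  23  23  22  23 
[... 3027 characters left out ...]
  20  20  22  20  20  21  20  18  21  22  22
280  20  19  19  19  17  21  20  19  18  20  20  18  21  19  19  19  18  18  17  17  22  30  29  27  22  20  20  19  18  18  19  19  19  20  18  19  20  23  24  26
281  19  17  19  19  20  20  19  20  18  21  19  19  20  18  22  19  20  19  18  18  20  23  21  23  20  17  18  19  20  19  18  20  19  19  18  20  18  20  22  23
282  20  20  19  19  19  18  19  19  20  19  21  20  18  20  21  19  18  20  21  18  19  19  20  18  18  19  16  21  21  19  21  18  18  19  18  20  20  19  22  25
283  19  21  20  21  18  19  20  20  19  19  20  19  20  20  18  19  20  20  18  18  19  18  19  19  18  18  21  19  20  20  20  19  22  18  18  21  20  19  20  21
```

Emit:
step_arm(
  rows=[
    {"dx": 0, "dy": -0.006, "dz": 0, "wx": 0, "wy": 0, "wz": 0, "claw": 1},
    {"dx": 0, "dy": -0.0105, "dz": 0, "wx": 0, "wy": 0, "wz": 0, "claw": 1},
    {"dx": 0, "dy": -0.0105, "dz": 0, "wx": 0, "wy": 0, "wz": 0, "claw": 1},
    {"dx": 0, "dy": -0.0105, "dz": 0, "wx": 0, "wy": 0, "wz": 0, "claw": 1},
  ],
)

```text
time: 12.2
position: [0.4997, -0.1588, 0.0763]
orientation: [0.742, 0.671, 0.004, 0.01]
force: [9.1, 0.1, -8.5]
grip_width: 0.0078
```

```bash
cat > chk.py <<'E'
from h import *
import sys
o=sensors.get_obs();a=shot('wrist',sys.argv[1]+'.png')
print(o['time'],g(o['position']),o['position'][2],o['orientation'].round(4) if hasattr(o['orientation'],'round') else o['orientation'],o['grip_width'])
qq={k:np.array(o[k]) for k in('position','orientation')}
m=cv2.cvtColor(a,cv2.COLOR_RGB2GRAY)
for v in (259,262,264,266,268,270,274,275,276,277,278): print(v,' '.join('%3d'%x for x in m[v,312:346]))
print('ptr x',g(ray('wrist',331.5,267,.031,qq)))
E
python3 chk.py w8
```

```text
12.2 [-0.0346 -0.1302] 0.07632866005994277 [0.7417 0.6706 0.004  0.0095] 0.007847192385728856
259  42  41  42  43  43  43  44  44  42  43  41  33  30  36  41  41  45  60  79  86  86  76  46  32  33  33  32  28  36 107 196 221 221 224
262  32  32  29  30  30  30  28  28  29  26  17  12  10  12  18  26  38  61  85  90  90  83  47  28  29  29  30  29  20  77 175 234 236 237
264  35  35  35  35  34  35  35  33  33  29  21  10  10   9  14  19  38  66  83  88  84  69  40  30  32  31  31  27  21  88 191 236 236 237
266  34  34  35  35  34  34  34  34  32  28  18  12  12  12   9  10  36  71  86  86  80  58  36  30  30  31  31  26  23 108 218 238 236 235
268  34  34  34  33  33  33  32  33  33  29  19  13  11  11  11  11  14  23  30  37  39  34  31  30  31  32  31  26  24 122 234 240 235 235
270  34  32  34  34  33  33  34  34  34  29  17  11  10  15  11  11  13   8   9  10  14  24  31  31  30  30  30  25  28 100 182 194 182 181
274  33  32  33  32  32  32  30  29  29  27  14  12   9  12  10  12  20  31  33  29  21  19  19  20  19  19  19  18  20  19  17  18  18  19
275  33  33  33  33  31  34  32  28  27  24  16  11  13  11  10  13  22  35  36  28  22  18  18  18  20  20  20  18  20  21  20  19  19  18
276  27  29  32  32  32  32  33  29  28  23  14  11  10  13  10  15  25  33  33  25  20  16  20  18  20  19  20  17  21  19  20  20  19  18
277  22  23  26  27  30  30  31  29  26  22  15  10  10  10  10  13  24  34  31  21  18  18  20  19  19  19  19  20  19  21  19  21  19  20
278  20  20  21  21  23  25  26  27  26  21  16  12  10  13  11  13  24  35  32  22  20  20  18  18  19  18  20  17  20  19  20  21  23  21
ptr x [ 0.009  -0.1576]
```

Emit:
step_arm(
  rows=[
    {"dx": 0, "dy": -0.008, "dz": 0, "wx": 0, "wy": 0, "wz": 0, "claw": 1},
    {"dx": 0, "dy": -0.0115, "dz": 0, "wx": 0, "wy": 0, "wz": 0, "claw": 1},
    {"dx": 0, "dy": -0.0115, "dz": 0, "wx": 0, "wy": 0, "wz": 0, "claw": 1},
    {"dx": 0, "dy": -0.0115, "dz": 0, "wx": 0, "wy": 0, "wz": 0, "claw": 1},
    {"dx": 0, "dy": -0.0115, "dz": 0, "wx": 0, "wy": 0, "wz": 0, "claw": 1},
  ],
)

```text
time: 12.88
position: [0.4978, -0.1586, 0.0763]
orientation: [0.742, 0.67, 0.006, 0.012]
force: [9.3, 0.1, -9.3]
grip_width: 0.0073
```

```bash
python3 chk.py w9
python3 - <<'E'
from h import *
t=shot('top','t9.png');s=shot('side','s9.png')
cv2.imwrite('pics/v9.png',np.vstack([cv2.resize(t[148:230,190:345],(600,317)),cv2.resize(s[160:260,180:330],(420,280),).repeat(1,0) if 0 else cv2.resize(s[160:260,180:330],(600,280))])[:,:,::-1])
E
```

```text
12.875 [-0.0365 -0.1302] 0.07633531511190722 [0.7419 0.6704 0.006  0.012 ] 0.007269417028219681
259  32  33  35  34  35  36  35  35  35  35  31  29  31  35  38  38  48  73  87  86  75  51  30  27  27  26  24  25  26  22  19  86 187 238
262  28  33  31  31  32  32  30  31  33  31  32  30  26  17  25  30  46  73  89  90  82  48  23  28  31  30  30  31  31  29  20  39 134 232
264  29  33  35  34  35  34  34  34  33  34  33  33  26  14  14  26  50  78  87  87  79  46  29  29  30  32  31  30  30  29  23  59 156 236
266  28  32  33  34  34  34  35  34  34  35  33  33  25  14   8  18  47  76  87  83  67  33  23  30  32  32  31  31  31  29  22  78 177 235
268  30  33  33  33  35  33  33  34  33  35  34  32  25  14  12   9  16  27  29  27  20  10  13  24  30  32  32  30  29  27  22  93 195 237
270  30  33  34  33  33  34  33  33  33  33  35  32  23  13   9  10  14  11   9  11  13  11  11  13  26  30  30  29  27  23  21  83 164 184
274  29  33  31  32  32  33  32  32  31  29  28  28  19  12  10  11  13  12  14  22  25  21  19  20  20  18  20  19  19  20  18  19  20  17
275  28  31  34  33  31  31  33  32  32  29  26  26  18  13  12  12  11  11  15  19  20  20  19  18  20  19  21  20  18  19  20  17  19  20
276  26  29  31  31  32  32  33  32  32  30  29  25  16  10  12  11  10  13  15  20  19  19  19  18  19  19  18  19  18  19  20  18  18  20
277  22  22  26  27  29  30  32  33  31  29  27  27  15  10  10  10  11  13  15  17  21  20  20  18  20  19  20  19  20  19  20  20  21  21
278  20  19  20  21  24  25  26  30  29  27  27  25  16  14  10   9  12  10  16  16  20  19  19  20  19  21  18  21  19  19  20  20  20  22
ptr x [ 0.0074 -0.1578]
```

Emit:
step_arm(
  rows=[
    {"dx": 0, "dy": -0.0075, "dz": 0, "wx": 0, "wy": 0, "wz": 0, "claw": 1},
    {"dx": 0, "dy": -0.0075, "dz": 0, "wx": 0, "wy": 0, "wz": 0, "claw": 1},
    {"dx": 0, "dy": -0.0075, "dz": 0, "wx": 0, "wy": 0, "wz": 0, "claw": 1},
    {"dx": 0, "dy": -0.0075, "dz": 0, "wx": 0, "wy": 0, "wz": 0, "claw": 1},
    {"dx": 0, "dy": -0.0075, "dz": 0, "wx": 0, "wy": 0, "wz": 0, "claw": 1},
    {"dx": 0, "dy": -0.0075, "dz": 0, "wx": 0, "wy": 0, "wz": 0, "claw": 1},
    {"dx": 0, "dy": -0.0075, "dz": 0, "wx": 0, "wy": 0, "wz": 0, "claw": 1},
    {"dx": 0, "dy": -0.0075, "dz": 0, "wx": 0, "wy": 0, "wz": 0, "claw": 1},
  ],
)

```text
time: 14.02
position: [0.4975, -0.1586, 0.0763]
orientation: [0.742, 0.67, 0.008, 0.014]
force: [9.3, -0.7, -8.6]
grip_width: 0.0071
```

Run:
```python
from h import *
o=sensors.get_obs();print(o['time'],g(o['position']),o['force'],o['grip_width'],R.from_quat(o['orientation']).as_matrix().round(4).tolist())
```

```text
14.025 [-0.0368 -0.1302] [ 9.34728293 -0.70269423 -8.58032341] 0.007127793953691593 [[0.1017, 0.9943, 0.031], [0.9948, -0.1014, -0.0109], [-0.0077, 0.032, -0.9995]]
```

Emit:
step_arm(
  rows=[
    {"dx": 0, "dy": 0.005, "dz": 0, "wx": 0, "wy": 0, "wz": 0, "claw": 1},
    {"dx": 0, "dy": 0.02, "dz": 0, "wx": 0, "wy": 0, "wz": 0, "claw": 1},
    {"dx": 0, "dy": 0.035, "dz": 0.001, "wx": 0, "wy": 0, "wz": 0, "claw": 1},
    {"dx": 0, "dy": 0.05, "dz": 0.002, "wx": 0, "wy": 0, "wz": 0, "claw": 1},
    {"dx": 0, "dy": 0.065, "dz": 0.002, "wx": 0, "wy": 0, "wz": 0, "claw": 1},
    {"dx": 0, "dy": 0.08, "dz": 0.003, "wx": 0, "wy": 0, "wz": 0, "claw": 1},
    {"dx": 0, "dy": 0.095, "dz": 0.003, "wx": 0, "wy": 0, "wz": 0, "claw": 1},
    {"dx": 0, "dy": 0.11, "dz": 0.004, "wx": 0, "wy": 0, "wz": 0, "claw": 1},
    {"dx": 0, "dy": 0.125, "dz": 0.004, "wx": 0, "wy": 0, "wz": 0, "claw": 1},
    {"dx": 0, "dy": 0.137, "dz": 0.005, "wx": 0, "wy": 0, "wz": 0, "claw": 1},
    {"dx": 0, "dy": 0.146, "dz": 0.005, "wx": 0, "wy": 0, "wz": 0, "claw": 1},
    {"dx": 0, "dy": 0.152, "dz": 0.005, "wx": 0, "wy": 0, "wz": 0, "claw": 1},
  ],
)

```text
time: 15.52
position: [0.5581, -0.1645, 0.0763]
orientation: [0.742, 0.67, 0.008, 0.014]
force: [3.5, 1.2, -1.7]
grip_width: 0.0074
```

Run:
```python
from h import *
o=sensors.get_obs();print(o['time'],g(o['position']),o['force'],o['grip_width'],o['orientation'])
```

```text
15.525 [ 0.0242 -0.1302] [ 3.51094259  1.18778345 -1.71179835] 0.007435814000744369 [0.74208989 0.67010273 0.00791679 0.01422175]
```

Emit:
step_arm(
  rows=[
    {"dx": 0, "dy": 0.004, "dz": 0, "wx": 0, "wy": 0, "wz": 0, "claw": 1},
    {"dx": 0, "dy": 0.008, "dz": 0, "wx": 0, "wy": 0, "wz": 0, "claw": 1},
    {"dx": 0, "dy": 0.012, "dz": 0, "wx": 0, "wy": 0, "wz": 0, "claw": 1},
    {"dx": 0, "dy": 0.015, "dz": 0, "wx": 0, "wy": 0, "wz": 0, "claw": 1},
    {"dx": 0, "dy": 0.0175, "dz": 0, "wx": 0, "wy": 0, "wz": 0, "claw": 1},
    {"dx": 0, "dy": 0.02, "dz": 0, "wx": 0, "wy": 0, "wz": 0, "claw": 1},
    {"dx": 0, "dy": 0.02, "dz": 0, "wx": 0, "wy": 0, "wz": 0, "claw": 1},
  ],
)

```text
time: 16.4
position: [0.5653, -0.1652, 0.0763]
orientation: [0.742, 0.67, 0.007, 0.013]
force: [0.9, 2.1, -0.4]
grip_width: 0.0075
```

Emit:
step_arm(
  rows=[
    {"dx": 0, "dy": 0.004, "dz": 0, "wx": 0, "wy": 0, "wz": 0, "claw": 1},
    {"dx": 0, "dy": 0.006, "dz": 0, "wx": 0, "wy": 0, "wz": 0, "claw": 1},
    {"dx": 0, "dy": 0.006, "dz": 0, "wx": 0, "wy": 0, "wz": 0, "claw": 1},
  ],
)

```text
time: 16.77
position: [0.5654, -0.1652, 0.0763]
orientation: [0.742, 0.67, 0.006, 0.011]
force: [-4.7, 1.6, 5.5]
grip_width: 0.0072
```

The slide is against its stop: the force has reversed and the TCP is back at its grip position. I'll open, lift straight up and check.

Emit:
step_arm(
  rows=[
    {"dx": 0, "dy": 0, "dz": 0, "wx": 0, "wy": 0, "wz": 0, "claw": 0.6},
    {"dx": 0, "dy": 0, "dz": 0, "wx": 0, "wy": 0, "wz": 0, "claw": 0.2},
    {"dx": 0, "dy": 0, "dz": 0, "wx": 0, "wy": 0, "wz": 0, "claw": 0},
    {"dx": 0, "dy": 0, "dz": -0.05, "wx": 0, "wy": 0, "wz": 0, "claw": 0},
    {"dx": 0, "dy": 0, "dz": -0.15, "wx": 0, "wy": 0, "wz": 0, "claw": 0},
    {"dx": 0, "dy": 0, "dz": -0.3, "wx": 0, "wy": 0, "wz": 0, "claw": 0},
    {"dx": -0.1, "dy": -0.2, "dz": -0.45, "wx": 0, "wy": 0, "wz": 0, "claw": 0},
    {"dx": -0.2, "dy": -0.4, "dz": -0.55, "wx": 0, "wy": 0, "wz": 0, "claw": 0},
    {"dx": -0.2, "dy": -0.5, "dz": -0.6, "wx": 0, "wy": 0, "wz": 0, "claw": 0},
    {"dx": -0.2, "dy": -0.5, "dz": -0.6, "wx": 0, "wy": 0, "wz": 0, "claw": 0},
  ],
)

```text
time: 18.02
position: [0.3513, -0.2228, 0.3143]
orientation: [0.742, 0.671, 0.006, 0.013]
force: [-0.5, -0.8, 0.8]
grip_width: 0.0429
```

Run:
```python
from h import *
o=sensors.get_obs();print(o['time'],o['position'],o['grip_width'],o['force'])
t=shot('top','t10.png');wv=shot('wrist','w10.png')
cv2.imwrite('pics/v10.png',np.vstack([cv2.resize(t[140:275,150:385],(522,300)),cv2.resize(wv,(522,300))])[:,:,::-1])
```

```text
18.025 [ 0.35127993 -0.22277332  0.31433911] 0.042933168393888034 [-0.49285399 -0.77938407  0.79941285]
```

View pics/v10.png

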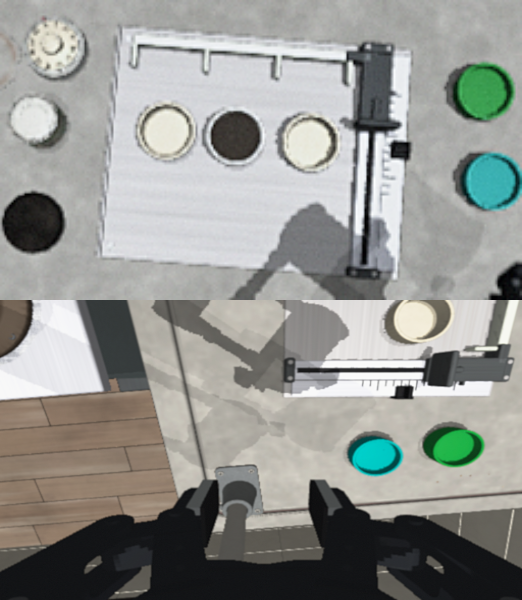

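Run:
```python
from h import *
for n,u,v,z in[('L',166,131,.044),('M',235,135,.044),('R',310,142,.044),('clip',401,150,.037),('barL',166,47,.031),('barR',310,62,.031)]:
    print(n,g(ray('top',150+u*.45,140+v*.45,z)))
job.finish_job()
```

```text
L [0.0021 0.109 ]
M [0.0039 0.0285]
R [ 0.0027 -0.0596]
clip [ 0.0024 -0.1679]
barL [0.1034 0.1182]
barR [ 0.0993 -0.0542]
the job is handed in; nothing more can be done
```

The job is done and handed in at about 18 s, though `finish_job` gives no verdict, so success is judged only from my own checks.

I pushed the white ramekin into the middle bay with two-finger contact, then gripped the tab and pulled the slide about 67 mm until the pointer was level with the clip. I held it there for more than 1 s, then eased it back at about 50 mm/s or less and opened the gripper only once it was home.

**Row at the clip:** in the last top view the ramekin centres lie at gauge x of 2.1, 3.9 and 2.7 mm, and the clip at 2.4 mm. That is a straight row at the clip to within about 2 mm.

**Slide home:** when I pressed on, the force reversed while the tool did not move, and it was back where it had first gripped. The last picture shows the bar back at the rear of the gauge.

**Other things:** the tin, timer, cap and the green and turquoise look-alikes appear untouched, and the arm is clear.

**Checks that disagreed or were weak:**
- The top and wrist cameras differ by 3–5 mm in gauge x, so I set the pull from pointer and clip in the same wrist view. The remaining error there was about 0.6 mm, but the clip's blade was partly hidden by a finger at the end.
- The tool tilted about 2° under the spring load.
- The measured gap between the middle and left ramekins is about 8 mm less than between the middle and right ones, although each is within its bay's width.

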